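# Strip the pressing stack and put each part away with its like

### The arm

A 6-joint arm with a two-finger parallel gripper is mounted at the origin on the work surface. World frame = base frame: x ahead of the robot, y to its left, z up, the work surface at z = 0. Lengths are in m, angles in rad, forces in N, time in s.
With the tool pointing down it reaches from about 0.35 to 0.925 m from the base axis. Payload 6.4 kg.
Tool frame: the origin (TCP) lies midway between the tips of the shut fingers; the grasp point (between the pads) lies 19 mm behind it; z points along the fingers, y is the line along which they close (so a half turn about z gives the same grasp; the last joint's range is limited). The gripper opens to 94 mm and grips with 3 to 60 N. Pads are 16 mm wide; open, the fingers measure 119 mm over their backs; the gripper's body (75 mm by 177 mm) begins 78 mm behind the grasp point.
Start: joints at [-0.174, 0.245, 1.558, -0, 1.339, -0.174], TCP at [0.65, 0, 0.205] pointing down, gripper open.
Joint ranges: [-3.13, 3.13], [-1.02, 2.26], [0.13, 2.54], [-0.95, 4.09], [0.21, 2.88], [-2.74, 2.74]. Speed limits (rad/s): [2.57, 2.57, 3.14, 3.14, 3.14, 3.14].

### API

Orientations are given as a unit quaternion [w, x, y, z].
In Python, from plant import get_state, snapshot, job_done, find_in, masks_of, pinpoint gives the robot as it stands.
- The arm moves only by the shell command python3 -m handwheel 'ROWS' [OPENING] [FORCE]. ROWS is JSON, a list of rows, each a list of 2 entries, a list of its own where there are three numbers: the shift along the tool's x, y, z in m, then the turn, a rotation vector about the tool's x, y, z in rad. In form: [[[dx, dy, dz], [rx, ry, rz]], ...]. A call has 1 to 5 rows; each row shifts and turns the commanded pose from where the row before left it, along the tool's axes as they then stand; what a row does not reach is not made up. A row lasts 1/10 s, in which the tool goes at most 50 mm and 8.59 degrees, less where a joint would pass 70% of its speed; a pose out of reach is approached as far as the arm can. A call is refused whole if a number of a shift passes 0.05 or a number of a turn 0.15, either way. A call with a gripper value outside its range is refused whole. OPENING is the finger opening in m, from 0 to 0.094, set as the call begins (- or left out, the last holds). The fingers move at their own pace and stop on an object; FORCE is the grip in N (left out, the last holds). Time passes only in rows, so rows that do not move let the fingers close. It gives the time, the measured TCP pose, the force, the opening and the grip force at its end, in the units of the state.
- get_state(): the state, without advancing time (a new reading comes with each control period).
- snapshot(name): name is "scene" or "side" or "wrist"; returns a dict with "color" (480x640x3 uint8, red, green, blue), "fx", "fy", "cx", "cy" (pixels), "k1" (the pictures are not rectified: a ray, as slopes to the right and down, at radius r is drawn at 1 + k1 r^2 times it, then the intrinsics apply), "R" (3x3) and "t" (3): a world point X has camera coordinates R X + t; the wrist camera has in their place "T_tool_cam" (4x4, takes a point from camera to tool coordinates, whose origin is the TCP and whose axes are the flange's). Camera axes: x right, y down, z forward; pixel columns grow to the right and rows downward; lengths in m; the calibration is good to about 2 mm. A picture is of the moment at which its call begins: read the wrist's pose just before it. There is no depth.
- job_done(): hands the job in; it is judged then, once.
Trained networks look in the newest picture that a camera, given by its name, has taken for a name from the list of things; names that differ only in an ending like _2 or _b are one class to them, and where a whole thing is asked for, a point or a joint stands for the part that bears it (a point fixed in the world has none). Each returns a list of dicts, best first, with "score" (0 to 1); they miss things now and then, are a little off and sometimes report something else, mostly with a low value. They report only what shows in the picture. A call takes as long as a camera call. They do not tell look-alikes from the thing itself.
- find_in(camera, target): "box" ([left, top, right, bottom] in pixels, round what is visible of it).
- masks_of(camera, target): "region" (480x640 bool, what is visible of it) and "box" ([left, top, right, bottom] in pixels, round what is visible of it).
- pinpoint(camera, target): "position" ([column, row] in pixels: a listed point, or the origin of a listed thing).
The state is a dict: "time": time; "joints": joint angles; "qvel": joint speeds; "joint_torque": joint torques, N m; "tool_pos": TCP position; "orientation": TCP orientation; "contact_force": force on the tool from outside, world axes, zero at the start; "moment": the same for the moment, N m; "finger_gap": opening from 0.0 (shut) to 1.0 (fully open); "finger_force": force on a finger pad.
Only numpy, scipy, OpenCV 4.12 (cv2) and the standard library are available. Lean on these libraries where they do the work, as an engineer would, in place of code of your own. Each camera call takes 0.05 s, during which the arm holds its last target. There are 200 camera calls.

### The job

The pressing is done: take apart the stack on the square steel bolster, one part at a time from the top down, and put each part away lying flat in the middle of the free half of the white board that already holds its like - the square steel pusher beside the round steel one, the brown die beside the other die, the formed brass piece beside the other brass piece, boss up, and the black pad beside the other pad. Lay the die and the brass piece the same way as their neighbours, so that the long sides run parallel, and do not disturb the glass jar on the cork mat.

Things in the scene. Friction and masses are not known exactly. Their poses are not given: they have to be found in the camera images.
- pusher: Square steel pusher plate, 44 x 44 mm, 14 mm thick, about 0.21 kg: the topmost part of the stack, lying on the die. Origin: centre of its underside; z up, x and y parallel to its sides. Grip across two facing sides.
- die: Brown phenolic forming die, flat plate 64 (x) by 46 (y) mm, 12 mm thick, about 0.06 kg, with a round 36 mm opening right through its middle; second from the top, lying on the brass piece, whose boss stands in the opening (4 mm play all round: lift it straight up 15 mm or more). Origin: centre of its underside; z up. Grip across the 46 mm width.
- blank: Formed brass piece, about 0.07 kg: flat flange 80 (x) by 50 (y) mm, 2 mm thick, with a round straight-sided boss 28 mm across standing 10 mm above the flange at its middle; third from the top, lying on the pad, its ends showing beyond the die. Origin: centre of the flange's underside; z up. Grip it by the boss.
- pad: Black urethane press pad (firm, rigid here), 66 x 66 mm, 22 mm thick, about 0.11 kg: the lowest loose part of the stack, resting on the bolster. Origin: centre of its underside; z up, x and y parallel to its sides. Grip across two facing sides.
- pusher_bay (a point): Middle of the free half of the board holding a round steel pusher disc (44 mm across), on its upper face, 8 mm above the bench; z up, x across, y along the board. Fixed white board, 112 (x) x 160 (y) mm; the fixed neighbour is centred 80 mm towards -y, top 14 mm above the face. Battens along both long sides, 4 mm above the face, 52 mm from this point; ends open.
- die_bay (a point): Middle of the free half of the board holding another brown die with an oblong opening, on its upper face, 8 mm above the bench; z up, x across, y along the board. Fixed white board, 112 (x) x 160 (y) mm; the fixed neighbour is centred 80 mm towards +y, top 12 mm above the face. Its long side runs along x. Battens along both long sides, 4 mm above the face, 52 mm from this point; ends open.
- blank_bay (a point): Middle of the free half of the board holding another formed brass piece, on its upper face, 8 mm above the bench; z up, x across, y along the board. Fixed white board, 112 (x) x 160 (y) mm; the fixed neighbour is centred 80 mm towards +y, top 12 mm above the face. Its long side runs along x. Battens along both long sides, 4 mm above the face, 52 mm from this point; ends open.
- pad_bay (a point): Middle of the free half of the board holding another black pad 12 mm thick, on its upper face, 8 mm above the bench; z up, x across, y along the board. Fixed white board, 112 (x) x 160 (y) mm; the fixed neighbour is centred 80 mm towards -y, top 12 mm above the face. Battens along both long sides, 4 mm above the face, 52 mm from this point; ends open.
- jar: Small green glass flux jar with a metal cap, 38 mm across, 45 mm tall, loose, standing on the cork mat (110 x 150 x 5 mm) that lies among the boards, beside a brass disc. To be left alone. Origin: centre of its underside.
- bolster: Square steel bolster plate, 110 x 110 x 12 mm, fixed, on which the stack stands. Origin: centre of its underside, at bench height; z up. Heights of the undersides in the stack above the bench: pad 12, brass piece 34, die 36, pusher 48 mm; top of the stack 62 mm. Nothing among the boards is taller than the stack.
Mind the look-alikes: they are no part of the job. Leave any orange or pink look-alike of the part that bears blank_bay alone.

How it is judged:
On the way, in this order (a step that is already met when the one before it is completed fails the run):
1. the steel pusher is put away in the middle of the free half of its board and let go (horizontal distance between pusher and pusher_bay below 0.012 m and z of pusher in the frame of pusher_bay between -0.004 and 0.004 m and angle between pusher's own z axis and vertical below 0.05 rad and contact force between the fingers and pusher below 0.1 N), for 0.2 s.
2. the die is put away in the middle of the free half of its board and let go (horizontal distance between die and die_bay below 0.012 m and z of die in the frame of die_bay between -0.004 and 0.004 m and angle between die's own z axis and vertical below 0.05 rad and contact force between the fingers and die below 0.1 N and angle between the x axis of die and the x axis of die_bay, either way round below 0.26 rad), for 0.2 s.
3. the brass piece is put away in the middle of the free half of its board and let go (horizontal distance between blank and blank_bay below 0.012 m and z of blank in the frame of blank_bay between -0.004 and 0.004 m and angle between blank's own z axis and vertical below 0.05 rad and contact force between the fingers and blank below 0.1 N and angle between the x axis of blank and the x axis of blank_bay, either way round below 0.26 rad), for 0.2 s.
4. the urethane pad is put away in the middle of the free half of its board and let go (horizontal distance between pad and pad_bay below 0.012 m and z of pad in the frame of pad_bay between -0.004 and 0.004 m and angle between pad's own z axis and vertical below 0.05 rad and contact force between the fingers and pad below 0.1 N), for 0.2 s.
At the end, for the whole second after the job is handed in: Pusher, die, brass piece and pad each lie flat, released and at rest, within 12 mm of the middle of the free half of their own board; die and brass piece lie within 15 degrees of parallel to their neighbours; the jar stands within 15 mm of where it was (all of step 1 and all of step 2 and all of step 3 and all of step 4 and linear speed of each of pusher, die, blank, pad below 0.02 m/s and distance of jar from where it was at the start of the episode below 0.015 m and angle between jar's own z axis and vertical below 0.2 rad); the robot touches nothing.
It fails at once if the glass jar is knocked over or shoved more than 15 mm (distance of jar from where it was at the start of the episode above 0.015 m or angle between jar's own z axis and vertical above 0.3 rad).
It also fails if it takes over 96 s, if anything falls off the work surface, if the arm or the gripper's body presses on something with over 40 N, if the wrist force passes 120 N, or if a joint passes its speed limit or range.

## Working session

There is one attempt and no reset: what is moved stays moved. The work goes in short steps, Python scripts to look and compute and a shell command to move; the robot and the scene stay as the last step left them, time stands still between calls to the robot, and variables do not carry over. Pictures are saved under pics/ and viewed, at most 14 in all, crops included, and the job is handed in when it is done.

```bash
ls; mkdir -p pics; python3 - <<'E'
from plant import *
import cv2
s=get_state(); print({k:s[k] for k in('time','tool_pos','orientation','finger_gap')})
for c in('scene','side'):
    p=snapshot(c); cv2.imwrite(f'pics/{c}0.png',p['color'][:,:,::-1])
    print(c,p['fx'],p['k1'],p['R'],p['t'])
    for n in('pusher','die','blank','pad','pusher_bay','die_bay','blank_bay','pad_bay','jar','bolster'):
        print(n,[([round(float(v)) for v in d['position']],round(d['score'],2)) for d in pinpoint(c,n)])
E
```

```text
pics
{'time': 0.0, 'tool_pos': array([6.49405794e-01, 9.09725944e-05, 2.04361126e-01]), 'orientation': array([-7.69416658e-04,  7.07121183e-01,  7.07091740e-01, -5.58996118e-04]), 'finger_gap': 1.0010589605570899}
scene 566.8259115145166 -0.11557238936727703 [[-0.27335353  0.96189105  0.00659208]
 [ 0.71709384  0.20834437 -0.66510829]
 [-0.64113514 -0.17708256 -0.74671782]] [ 0.23641654 -0.25265837  1.54956332]
pusher [([367, 262], 0.47)]
die [([371, 266], 0.65)]
blank [([371, 268], 0.4)]
pad [([370, 272], 0.63)]
pusher_bay [([293, 261], 0.79)]
die_bay [([438, 364], 0.8)]
blank_bay [([251, 179], 0.96), ([236, 317], 0.86)]
pad_bay [([493, 301], 0.65)]
jar [([370, 344], 0.91)]
bolster [([373, 278], 0.59)]
side 494.4767160316266 -0.13056886571961226 [[-0.94683053 -0.3210284  -0.0212769 ]
 [-0.15796954  0.52148435 -0.8385104 ]
 [ 0.28028122 -0.79056615 -0.54447002]] [0.37386637 0.19201276 0.93802271]
pusher [([284, 273], 0.68)]
die [([286, 281], 0.56)]
blank [([287, 280], 0.67), ([172, 330], 0.67)]
pad [([291, 290], 0.61)]
pusher_bay [([309, 245], 0.59)]
die_bay [([172, 331], 0.66), ([309, 246], 0.4)]
blank_bay [([399, 186], 0.91), ([415, 225], 0.79), ([255, 221], 0.62)]
pad_bay [([235, 387], 0.78)]
jar [([206, 287], 0.73)]
bolster [([284, 294], 0.59)]
```

View pics/scene0.png

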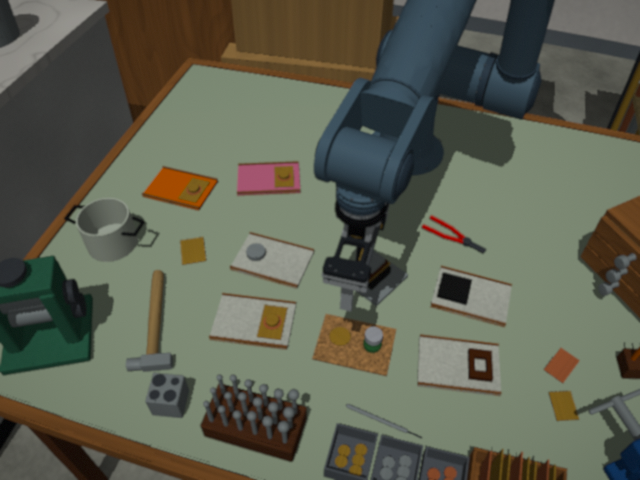

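View pics/side0.png

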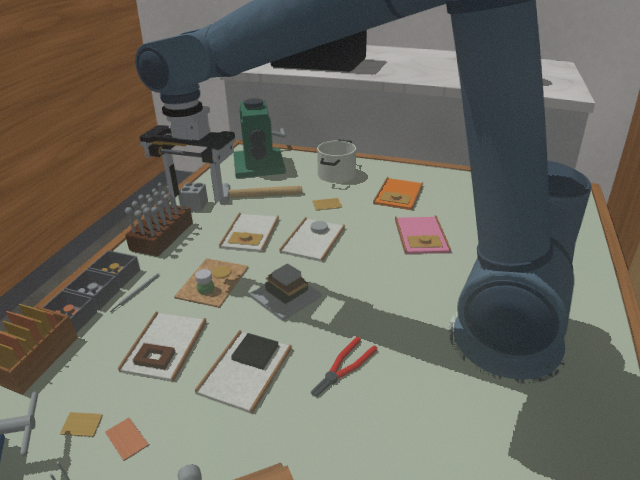

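The stack sits under the gripper: scene (367,265), side (286,280). The white boards' free halves in scene/side pixels are pusher (293,261)/(309,245), die (438,364)/(172,331), blank (236,317)/(255,221) and pad (493,301)/(235,387). The orange and pink boards are decoys, and the jar is at scene (371,340).

```bash
cat > h.py <<'E'
from plant import *
import numpy as np, cv2
from scipy.spatial.transform import Rotation as Ro
def pose(s=None):
    s=s or get_state(); q=s['orientation']
    return Ro.from_quat([q[1],q[2],q[3],q[0]]).as_matrix(), np.array(s['tool_pos'])
def snap(c,save=None):
    Rt,tt=pose(); p=snapshot(c)
    if 'R' in p: p['Rw']=np.array(p['R']).T; p['o']=-p['Rw']@np.array(p['t'])
    else:
        T=np.array(p['T_tool_cam']); p['Rw']=Rt@T[:3,:3]; p['o']=Rt@T[:3,3]+tt
    if save: cv2.imwrite(f'pics/{save}.png',p['color'][:,:,::-1])
    return p
def ray(p,uv):
    K=np.array([[p['fx'],0,p['cx']],[0,p['fy'],p['cy']],[0,0,1.]])
    n=cv2.undistortPoints(np.array([[uv]],float),K,np.array([p['k1'],0,0,0.]))[0,0]
    return p['Rw']@np.array([n[0],n[1],1])
def onz(p,uv,z):
    d=ray(p,uv); return (p['o']+d*(z-p['o'][2])/d[2])[:2]
def pix(p,X):
    c=p['Rw'].T@(np.array(X)-p['o']); a=c[:2]/c[2]; a=a*(1+p['k1']*(a@a))
    return np.array([p['fx']*a[0]+p['cx'],p['fy']*a[1]+p['cy']])
def rect(p,mask,z):
    """min-area rectangle of a mask, carried to plane z: centre, sides, yaw of long side (deg)"""
    cs,_=cv2.findContours(mask.astype(np.uint8),0,2); c=max(cs,key=cv2.contourArea)[:,0]
    w=np.array([onz(p,u,z) for u in c]); (m,s,a)=cv2.minAreaRect((w*1000).astype(np.float32))
    if s[0]<s[1]: a+=90
    return np.round(np.array(m)/1000,4),np.round(sorted(s),1),round((a+90)%180-90,1)
E
python3 - <<'E'
from h import *
a=snap('scene');b=snap('side')
A={'stack':((367,262),(284,273),.048),'pusher_bay':((293,261),(309,245),.008),'die_bay':((438,364),(172,331),.008),'blank_bay':((236,317),(255,221),.008),'pad_bay':((493,301),(235,387),.008),'jar':((370,344),(206,287),.005),
'nP':((256,250),(319,226),.022),'nD':((481,364),(155,353),.018),'nB':((272,320),(246,238),.012),'nPad':((455,289),(255,349),.02)}
for n,(u,v,z) in A.items(): print(n,onz(a,u,z).round(3),onz(b,v,z).round(3))
w=snap('wrist','w0'); print(w['T_tool_cam'])
for n in('pusher','die','blank','pad'):
    for d in masks_of('wrist',n): print(n,round(d['score'],2),d['box'],rect(w,d['region'],{'pusher':.062,'die':.048,'blank':.036,'pad':.034}[n]))
    print([(d['position'],round(d['score'],2)) for d in pinpoint('wrist',n)])
E
```

```text
stack [ 0.462 -0.007] [ 0.469 -0.011]
pusher_bay [ 0.473 -0.172] [ 0.475 -0.185]
die_bay [0.644 0.18 ] [0.633 0.185]
blank_bay [ 0.649 -0.24 ] [ 0.651 -0.252]
pad_bay [0.46  0.273] [0.45  0.272]
jar [0.634 0.041] [0.639 0.036]
nP [ 0.476 -0.258] [ 0.472 -0.255]
nD [0.628 0.261] [0.624 0.256]
nB [ 0.638 -0.165] [ 0.635 -0.163]
nPad [0.46  0.188] [0.449 0.188]
[[-4.51900372e-04 -9.60276652e-01 -2.79049363e-01  8.04578547e-02]
 [ 9.99999898e-01 -4.38366616e-04 -1.10901881e-04 -2.64478689e-04]
 [-1.58294378e-05 -2.79049385e-01  9.60276752e-01 -1.79252321e-01]
 [ 0.00000000e+00  0.00000000e+00  0.00000000e+00  1.00000000e+00]]
pusher 0.57 [105.8, 204.1, 162.4, 260.4] (array([0.4625, 0.0017]), array([49.1, 49.7]), 64.2)
[([137.6, 233.4], 0.59)]
die 0.61 [106.7, 194.1, 179.0, 264.0] (array([0.4636, 0.0024]), array([50.1, 68.2]), -28.2)
[([143.3, 228.3], 0.88)]
blank 0.62 [101.2, 187.5, 187.7, 266.3] (array([0.4617, 0.0014]), array([51.6, 81. ]), -28.9)
[]
pad 0.93 [124.4, 185.1, 188.8, 265.6] (array([0.4781, 0.0281]), array([18.5, 71.1]), -28.8)
pad 0.37 [103.0, 191.1, 189.1, 264.1] (array([4.606e-01, 3.000e-04]), array([51.6, 81.1]), -28.2)
[([153.9, 222.0], 0.83)]
```

View pics/w0.png

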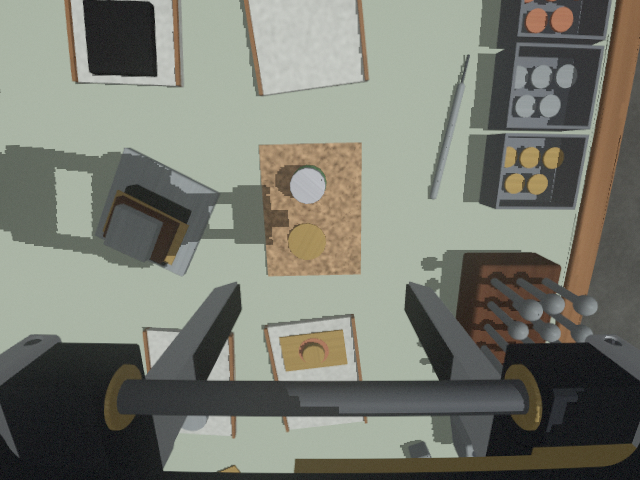

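The wrist view shows the stack at (140,225), yawed about -28°. The jar's cap is at (308,185) on the mat, and the boards lie around it. I'll move over the stack for a close look.

```bash
python3 -m handwheel '[[[0,-0.046,0.01],[0,0,0]],[[0,-0.046,0.01],[0,0,0]],[[0,-0.046,0.01],[0,0,0]],[[0,-0.046,0.01],[0,0,0]],[[0,0,0],[0,0,0.125]]]' 0.094 20; python3 -m handwheel '[[[0,0,0],[0,0,0.125]],[[0,0,0],[0,0,0.125]],[[0,0,0],[0,0,0.125]],[[0,0,0],[0,0,0]],[[0,0,0],[0,0,0]]]'; python3 - <<'E'
from h import *
R,t=pose();print(t,R.round(3))
w=snap('wrist','w1')
for n,z in(('pusher',.062),('die',.048),('blank',.036),('pad',.034)):
    for d in masks_of('wrist',n): print(n,round(d['score'],2),d['box'],rect(w,d['region'],z))
    print([(onz(w,d['position'],{'pusher':.048,'die':.036,'blank':.034,'pad':.012}[n]).round(4),round(d['score'],2)) for d in pinpoint('wrist',n)])
E
```

```text
time: 2.15
tool_pos: [0.4584, 0.0016, 0.1607]
orientation: [-0.004, 0.751, 0.66, -0.003]
contact_force: [-0.2, 0.1, -0.2]
finger_gap: 0.998
finger_force: 0.0
time: 2.65
tool_pos: [0.4661, -0.0, 0.1656]
orientation: [0.0, 0.859, 0.511, 0.0]
contact_force: [0.7, -0.5, 0.4]
finger_gap: 0.998
finger_force: 0.0
[ 4.66057019e-01 -2.51134585e-05  1.65564305e-01] [[ 0.477  0.879  0.   ]
 [ 0.879 -0.477 -0.   ]
 [ 0.     0.    -1.   ]]
pusher 0.7 [290.3, 219.6, 338.7, 272.2] (array([0.4598, 0.0014]), array([44.5, 47.1]), 62.3)
[(array([ 0.4562, -0.0026]), 0.73)]
die 0.68 [278.5, 212.9, 351.5, 270.9] (array([0.4611, 0.0017]), array([48.4, 64.1]), -27.5)
die 0.25 [106.4, 0.0, 285.7, 130.1] (array([0.4573, 0.1913]), array([101.9, 110.6]), 86.7)
[(array([ 0.456 , -0.0048]), 0.71)]
blank 0.69 [273.9, 211.2, 361.4, 266.7] (array([0.448, 0.008]), array([49.8, 50.3]), 61.6)
[]
pad 0.59 [281.5, 201.5, 350.9, 268.0] (array([0.4749, 0.0282]), array([12.8, 64.4]), -29.6)
pad 0.42 [272.1, 215.1, 360.6, 266.5] (array([ 0.4919, -0.017 ]), array([ 9.2, 50. ]), 63.2)
[(array([ 0.4766, -0.1765]), 0.52)]
```

View pics/w1.png

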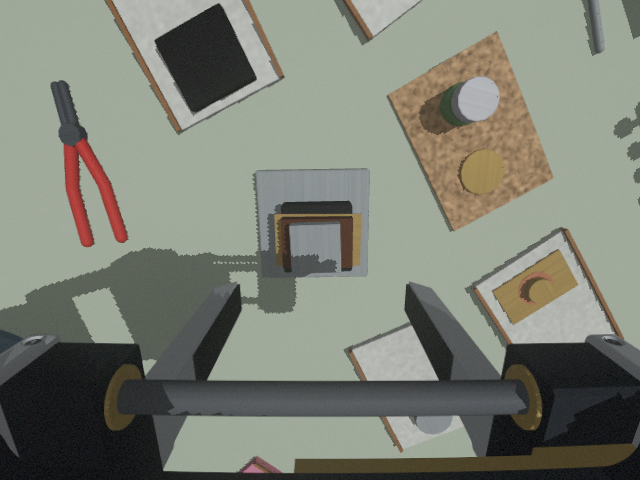

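Well aligned. The pusher is about 3 mm towards tool -x and 6 mm towards tool -y. I'll descend and grip it along the die's long axis, with the tips just above the die.

```bash
python3 -m handwheel '[[[-0.003,-0.006,0.03],[0,0,0]],[[0,0,0.035],[0,0,0]],[[0,0,0.03],[0,0,0]],[[0,0,0.014],[0,0,0]],[[0,0,0.0],[0,0,0]]]' 0.07 25;python3 -m handwheel '[[[0,0,0.0],[0,0,0]],[[0,0,0],[0,0,0]]]'; python3 -c "
from h import *
snap('wrist','w2')"
```

```text
time: 3.6
tool_pos: [0.4573, 0.0007, 0.0542]
orientation: [-0.002, 0.86, 0.51, -0.002]
contact_force: [-0.9, 0.7, 0.7]
finger_gap: 0.74
finger_force: 0.0
time: 3.8
tool_pos: [0.4605, -0.0, 0.0578]
orientation: [0.001, 0.86, 0.51, 0.001]
contact_force: [0.2, 0.4, -0.0]
finger_gap: 0.745
finger_force: 0.0
```

View pics/w2.png

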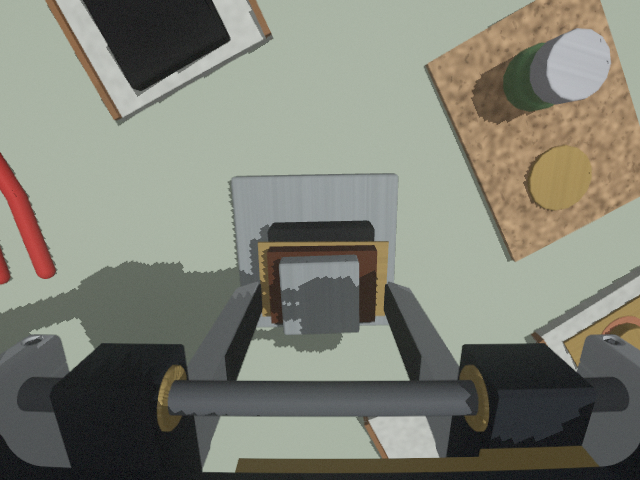

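Fingers straddle the pusher (columns 280–359) centrally. I'll go down 5 mm, grip and lift.

```bash
python3 -m handwheel '[[[0,0,0.0055],[0,0,0]],[[0,0,0],[0,0,0]]]'; python3 -m handwheel '[[[0,0,0.0],[0,0,0]],[[0,0,0],[0,0,0]],[[0,0,0],[0,0,0]],[[0,0,0],[0,0,0]],[[0,0,0],[0,0,0]]]' 0.03 25;  python3 -m handwheel '[[[0,0,-0.01],[0,0,0]],[[0,0,-0.02],[0,0,0]],[[0,0,-0.03],[0,0,0]],[[0,0,-0.03],[0,0,0]],[[0,0,0],[0,0,0]]]'
```

```text
time: 4.05
tool_pos: [0.4592, 0.0003, 0.0508]
orientation: [-0.0, 0.86, 0.51, -0.0]
contact_force: [0.1, 1.3, -0.1]
finger_gap: 0.746
finger_force: 0.0
time: 4.55
tool_pos: [0.4593, 0.0003, 0.051]
orientation: [-0.0, 0.86, 0.51, -0.0]
contact_force: [-0.5, 0.5, 0.7]
finger_gap: 0.467
finger_force: 24.8
time: 5.05
tool_pos: [0.4624, -0.0005, 0.1455]
orientation: [0.003, 0.86, 0.51, 0.003]
contact_force: [1.0, -0.5, -1.6]
finger_gap: 0.465
finger_force: 24.8
```

Pusher held at 44 mm. I'll turn back to world axes and go past the pusher board, to view both that board and the blank board.

```bash
python3 -m handwheel '[[[0,0,-0.015],[0,0,-0.124]],[[0,0,-0.015],[0,0,-0.124]],[[0,0,-0.015],[0,0,-0.124]],[[0,0,-0.015],[0,0,-0.125]],[[-0.04,0,0],[0,0,0]]]'; python3 -m handwheel '[[[-0.048,0.01,0],[0,0,0]],[[-0.048,0.02,0],[0,0,0]],[[-0.048,0.02,0],[0,0,0]],[[-0.048,0.02,0],[0,0,0]],[[-0.048,0,0],[0,0,0]]]'; python3 -m handwheel '[[[0,0,0],[0,0,0]],[[0,0,0],[0,0,0]],[[0,0,0],[0,0,0]]]'; python3 - <<'E'
from h import *
R,t=pose();print(t,R.round(3))
w=snap('wrist','w3')
for n in('pusher_bay','blank_bay'): print(n,[(d['position'],onz(w,d['position'],.008).round(4),round(d['score'],2)) for d in pinpoint('wrist',n)])
for d in masks_of('wrist','blank'): print('blank',round(d['score'],2),d['box'],rect(w,d['region'],.010))
for d in masks_of('wrist','pusher'): print('pusher',round(d['score'],2),d['box'],rect(w,d['region'],.022))
E
```

```text
time: 5.55
tool_pos: [0.4597, -0.0377, 0.2016]
orientation: [0.001, 0.705, 0.709, 0.001]
contact_force: [0.6, -0.9, -1.8]
finger_gap: 0.466
finger_force: 24.8
time: 6.05
tool_pos: [0.5267, -0.2759, 0.1989]
orientation: [-0.001, 0.708, 0.706, 0.0]
contact_force: [0.7, 0.3, -2.5]
finger_gap: 0.465
finger_force: 24.8
time: 6.35
tool_pos: [0.5256, -0.2731, 0.1997]
orientation: [-0.001, 0.708, 0.706, 0.0]
contact_force: [0.1, 0.1, -2.1]
finger_gap: 0.465
finger_force: 24.8
[ 0.52564052 -0.27307044  0.19970678] [[ 0.002  1.    -0.002]
 [ 1.    -0.002  0.002]
 [ 0.002 -0.002 -1.   ]]
pusher_bay [([278.6, 138.5], array([ 0.4795, -0.182 ]), 0.68)]
blank_bay [([81.9, 294.6], array([ 0.2345, -0.3586]), 0.91), ([435.3, 197.2], array([ 0.6479, -0.2434]), 0.85), ([322.0, 293.3], array([ 0.5241, -0.3563]), 0.39)]
pusher 0.71 [284.1, 258.8, 366.2, 339.7] (array([ 0.5243, -0.3598]), array([ 92.2, 101.7]), -89.0)
```

View pics/w3.png

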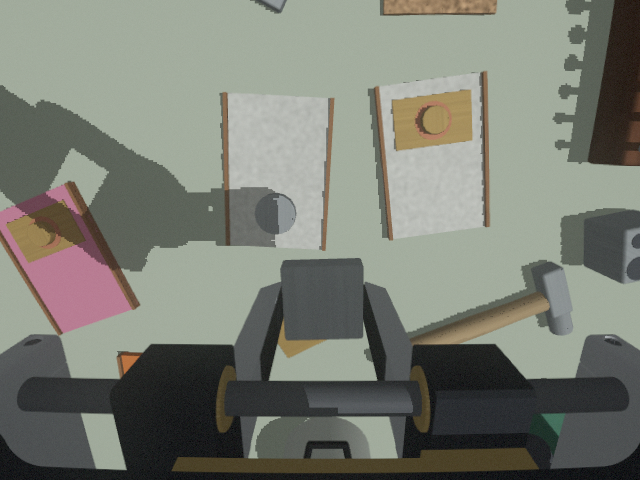

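The wrist image shows both boards whole. The pusher board's corners are about (222,93), (333,98), (326,250), (225,248). The blank board's are (376,87), (486,72), (490,226), (391,239). I'll fit both.

```bash
cat >> h.py <<'E'
def board(p,cs,sgn):
    """cs: image corners TL,TR,BR,BL, in image; returns corners on z=.012, centre, y-axis yaw err from world y (deg), bay"""
    w=np.array([onz(p,c,.012) for c in cs]); m=w.mean(0)
    y=(w[0]+w[1]-w[2]-w[3]); y/=np.linalg.norm(y); y*=np.sign(y[1])
    print('sides',np.round([np.linalg.norm(w[i]-w[i-1])*1000 for i in range(4)]),'centre',m.round(4),'yaw',np.degrees(np.arctan2(-y[0],y[1])).round(1),'bay',(m+sgn*.04*y).round(4))
E
python3 - <<'E'
from h import *
w=snap('wrist')
board(w,[(222,93),(333,98),(326,250),(225,248)],1)
board(w,[(376,87),(486,72),(490,226),(391,239)],-1)
print(onz(w,(276,213),.022),onz(w,(434,119),.02))
for c,u,z in((1,(393,100),.01),(2,(471,90),.01),(3,(473,138),.01),(4,(399,151),.01)):print(onz(w,u,z).round(4))
E
```

```text
sides [162. 111. 159. 114.] centre [ 0.4769 -0.2214] yaw -2.9 bay [ 0.479  -0.1815]
sides [158. 110. 159. 111.] centre [ 0.6458 -0.2045] yaw 8.4 bay [ 0.6517 -0.244 ]
[ 0.47651526 -0.25885148] [ 0.63758085 -0.16418524]
[ 0.5975 -0.1454]
[ 0.6762 -0.1352]
[ 0.6833 -0.1818]
[ 0.6063 -0.1954]
```

```bash
python3 -m handwheel '[[[0.046,-0.023,0.02],[0,0,0]],[[0.046,-0.0236,0.04],[0,0,0]],[[0,0,0.045],[0,0,0]],[[0,0,0.045],[0,0,0]],[[0,0,0.02],[0,0,0]]]';python3 -m handwheel '[[[0,0,0.0],[0,0,0]],[[0,0,0],[0,0,0]]]'
```

```text
time: 7.15
tool_pos: [0.485, -0.1951, 0.0385]
orientation: [-0.003, 0.708, 0.706, -0.001]
contact_force: [-0.3, 0.2, -1.4]
finger_gap: 0.467
finger_force: 24.8
time: 7.35
tool_pos: [0.4881, -0.1976, 0.0431]
orientation: [0.001, 0.708, 0.706, 0.0]
contact_force: [0.9, 0.1, -1.1]
finger_gap: 0.465
finger_force: 24.8
```

```bash
python3 -m handwheel '[[[0.0165,-0.009,0],[0,0,0]],[[0,0,0.014],[0,0,0]],[[0,0,0.01],[0,0,0]],[[0,0,0],[0,0,0]],[[0,0,0],[0,0,0]]]'
```

```text
time: 7.85
tool_pos: [0.4788, -0.1814, 0.0182]
orientation: [-0.0, 0.708, 0.706, -0.0]
contact_force: [0.6, 0.1, -1.9]
finger_gap: 0.468
finger_force: 24.8
```

```bash
python3 -m handwheel '[[[0,0,0.004],[0,0,0]],[[0,0,0.003],[0,0,0]],[[0,0,0],[0,0,0]]]';python3 -m handwheel '[[[0,0,0],[0,0,0]],[[0,0,0],[0,0,0]],[[0,0,0],[0,0,0]],[[0,0,0],[0,0,0]]]' 0.064; python3 -m handwheel '[[[0,0,-0.03],[0,0,0]],[[0,0,-0.04],[0,0,0]],[[0,0,-0.04],[0,0,0]],[[0,0,-0.04],[0,0,0]],[[0,0,0],[0,0,0]]]'; python3 - <<'E'
from h import *
w=snap('wrist')
print([(onz(w,d['position'],.008).round(4),round(d['score'],2)) for d in pinpoint('wrist','pusher')])
for d in masks_of('wrist','pusher'): print('pusher',round(d['score'],2),d['box'],rect(w,d['region'],.022))
E
```

```text
time: 8.15
tool_pos: [0.4787, -0.1811, 0.0111]
orientation: [0.0, 0.708, 0.706, 0.0]
contact_force: [0.1, 0.1, -2.2]
finger_gap: 0.465
finger_force: 24.9
time: 8.55
tool_pos: [0.4787, -0.181, 0.0115]
orientation: [0.0, 0.708, 0.706, 0.0]
contact_force: [0.5, 0.5, -0.7]
finger_gap: 0.678
finger_force: 0.0
time: 9.05
tool_pos: [0.482, -0.183, 0.1679]
orientation: [0.006, 0.708, 0.706, 0.001]
contact_force: [0.8, -1.3, 0.4]
finger_gap: 0.685
finger_force: 0.0
[(array([ 0.4813, -0.1825]), 0.57)]
pusher 0.57 [294.1, 207.0, 339.5, 251.6] (array([ 0.4779, -0.18  ]), array([43.9, 45.9]), -87.8)
```

Pusher is placed at about (0.479, -0.181). Next is the die, which I grip across its 46 mm width (closing direction 61.5°).

```bash
python3 -m handwheel '[[[0.045,-0.005,0],[0,0,0]],[[0.045,-0.005,0],[0,0,0]],[[0.045,-0.005,0],[0,0,0]],[[0.045,-0.005,0],[0,0,0]],[[0,0,0],[0,0,-0.134]]]' 0.07; python3 -m handwheel '[[[0,0,0],[0,0,-0.134]],[[0,0,0],[0,0,-0.134]],[[0,0,0],[0,0,-0.134]],[[0,0,0],[0,0,-0.134]],[[0,0,0],[0,0,-0.134]]]'; python3 -m handwheel '[[[0,0,0],[0,0,-0.134]],[[0,0,0],[0,0,-0.134]],[[0,0,0],[0,0,0]],[[0,0,0],[0,0,0]]]'; python3 - <<'E'
from h import *
R,t=pose();print(t,R.round(3))
w=snap('wrist','w4')
for n,z in(('die',.048),('blank',.036)):
    for d in masks_of('wrist',n): print(n,round(d['score'],2),d['box'],rect(w,d['region'],z))
    print([(onz(w,d['position'],{'die':.036,'blank':.034,'pad':.012}[n]).round(4),round(d['score'],2)) for d in pinpoint('wrist',n)])
E
```

```text
time: 9.7
tool_pos: [0.4566, 0.0036, 0.1587]
orientation: [-0.002, 0.656, 0.755, -0.001]
contact_force: [-0.4, -0.1, 0.1]
finger_gap: 0.745
finger_force: 0.0
time: 10.2
tool_pos: [0.4577, -0.0005, 0.1589]
orientation: [-0.002, 0.373, 0.928, -0.0]
contact_force: [0.0, 0.2, 0.1]
finger_gap: 0.742
finger_force: 0.0
time: 10.6
tool_pos: [0.4582, -0.0006, 0.1598]
orientation: [-0.001, 0.25, 0.968, 0.0]
contact_force: [-0.1, 0.4, 0.1]
finger_gap: 0.743
finger_force: 0.0
[ 0.45824042 -0.00062687  0.15981307] [[-0.875  0.483 -0.003]
 [ 0.483  0.875  0.001]
 [ 0.003 -0.001 -1.   ]]
die 0.87 [298.4, 206.3, 353.5, 283.3] (array([0.46  , 0.0011]), array([46.8, 65.6]), -27.5)
[(array([ 0.4591, -0.0038]), 0.61)]
blank 0.65 [297.3, 198.5, 355.8, 284.1] (array([4.616e-01, 3.000e-04]), array([30.6, 34.2]), 61.1)
[(array([ 0.4591, -0.0013]), 0.74), (array([0.4606, 0.0011]), 0.59)]
```

View pics/w4.png

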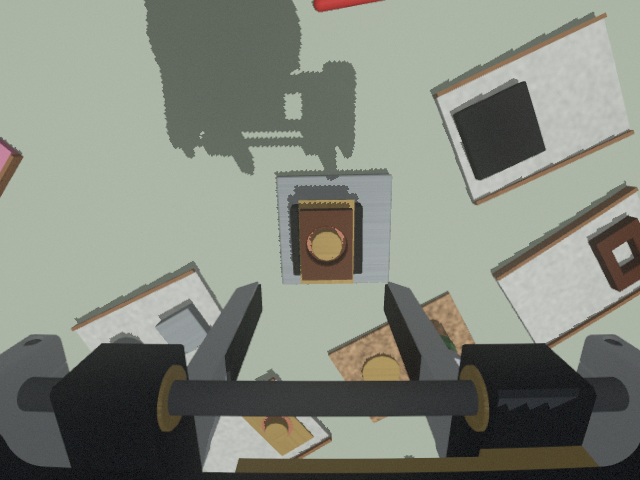

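The die is centred in view at (326,245), with the boss visible in its opening. I'll descend to just above the flange.

```bash
python3 -m handwheel '[[[-0.001,0.0025,0.04],[0,0,0]],[[0,0,0.04],[0,0,0]],[[0,0,0.03],[0,0,0]],[[0,0,0],[0,0,0]],[[0,0,0],[0,0,0]]]' 0.064;python3 -m handwheel '[[[0,0,0.0],[0,0,0]],[[0,0,0],[0,0,0]]]'
```

```text
time: 11.35
tool_pos: [0.4614, 0.0008, 0.0517]
orientation: [-0.0, 0.248, 0.969, -0.0]
contact_force: [-0.6, -0.0, 1.3]
finger_gap: 0.682
finger_force: 0.0
time: 11.55
tool_pos: [0.4628, 0.0005, 0.0533]
orientation: [0.002, 0.248, 0.969, 0.0]
contact_force: [0.1, 1.2, 0.2]
finger_gap: 0.68
finger_force: 0.0
```

```bash
python3 -m handwheel '[[[0,0,0.01],[0,0,0]],[[0,0,0],[0,0,0]],[[0,0,0],[0,0,0]],[[0,0,0],[0,0,0]]]'
```

```text
time: 11.95
tool_pos: [0.4612, 0.0009, 0.0413]
orientation: [0.0, 0.248, 0.969, -0.0]
contact_force: [-0.4, -0.9, -0.1]
finger_gap: 0.678
finger_force: 0.0
```

```bash
python3 -m handwheel '[[[0.001,0,0.003],[0,0,0]],[[0,0,0],[0,0,0]],[[0,0,0],[0,0,0]]]';python3 -m handwheel '[[[0,0,0.0],[0,0,0]],[[0,0,0],[0,0,0]],[[0,0,0],[0,0,0]],[[0,0,0],[0,0,0]]]' 0.03 20; python3 -m handwheel '[[[0,0,-0.01],[0,0,0]],[[0,0,-0.01],[0,0,0]],[[0,0,-0.03],[0,0,0]],[[0,0,-0.04],[0,0,0]],[[0,0,-0.04],[0,0,0]]]'; python3 -m handwheel '[[[0,0,-0.03],[0,0,0]],[[0,0,0],[0,0,0]]]'; python3 -c "
from h import *
snap('wrist','w5')"
```

```text
time: 12.25
tool_pos: [0.4602, 0.0014, 0.0381]
orientation: [-0.0, 0.248, 0.969, 0.0]
contact_force: [0.5, 0.2, 0.7]
finger_gap: 0.681
finger_force: 0.0
time: 12.65
tool_pos: [0.4604, 0.0013, 0.0383]
orientation: [0.0, 0.248, 0.969, 0.0]
contact_force: [-0.9, -0.7, -0.6]
finger_gap: 0.484
finger_force: 20.0
time: 13.15
tool_pos: [0.46, 0.0014, 0.1703]
orientation: [0.0, 0.248, 0.969, 0.0]
contact_force: [-0.2, -0.1, 0.4]
finger_gap: 0.49
finger_force: 20.0
time: 13.35
tool_pos: [0.4634, 0.0007, 0.2044]
orientation: [0.006, 0.248, 0.969, 0.0]
contact_force: [0.9, 0.3, -1.0]
finger_gap: 0.485
finger_force: 20.0
```

View pics/w5.png

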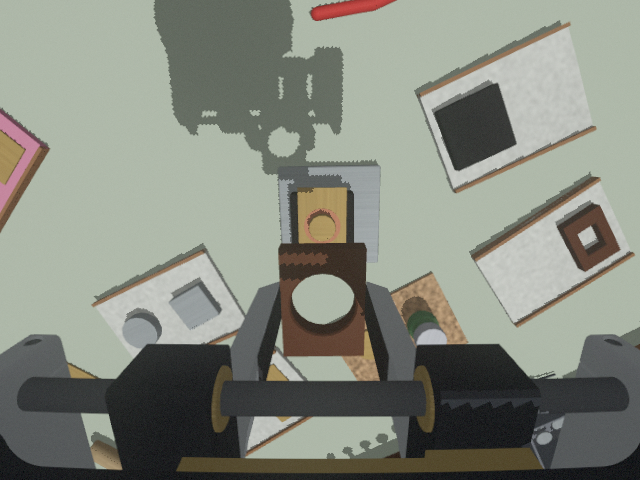

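The die is held, with the brass piece left behind on the pad. The pad board shows whole at (417,93), (567,24), (595,128), (455,192), and the die board at (472,253), (598,178), (633,253), (517,325).

```bash
python3 - <<'E'
from h import *
w=snap('wrist')
board(w,[(567,24),(595,128),(455,192),(417,93)],1)
board(w,[(598,178),(633,253),(517,325),(472,253)],-1)
for n in('die_bay','pad_bay'): print(n,[(d['position'],onz(w,d['position'],.008).round(4),round(d['score'],2)) for d in pinpoint('wrist',n)])
for d in masks_of('wrist','die'): print('die',round(d['score'],2),d['box'],rect(w,d['region'],.020))
for d in masks_of('wrist','pad'): print('pad',round(d['score'],2),d['box'],rect(w,d['region'],.020))
print(get_state()['joints'])
E
```

```text
sides [158. 108. 159. 110.] centre [0.4495 0.2244] yaw -3.7 bay [0.4521 0.2643]
sides [156. 107. 156. 115.] centre [0.622  0.2185] yaw 6.1 bay [0.6262 0.1788]
die_bay [([528.4, 275.1], array([0.6337, 0.1839]), 0.82)]
pad_bay []
die 0.64 [275.5, 242.9, 368.2, 357.9] (array([ 0.5409, -0.0434]), array([ 98.3, 142.8]), -28.3)
pad 0.98 [291.8, 193.0, 352.5, 241.7] (array([0.4682, 0.0309]), array([ 7.6, 52.5]), -27.6)
[-2.44251035e-01 -2.10143247e-01  2.03592068e+00  2.25574188e-05
  1.31915975e+00 -1.31321924e+00]
```

```bash
python3 -m handwheel '[[[-0.016,0.041,0],[0,0,0]],[[-0.016,0.041,0],[0,0,0]],[[-0.016,0.041,0],[0,0,0]],[[-0.016,0.041,0],[0,0,0]],[[-0.016,0.041,0],[0,0,0]]]'; python3 -m handwheel '[[[-0.016,0.041,0],[0,0,0]],[[-0.016,0.041,0],[0,0,0]],[[0,0,0],[0,0,-0.122]],[[0,0,0],[0,0,-0.122]],[[0,0,0],[0,0,-0.122]]]';python3 -m handwheel '[[[0,0,0],[0,0,-0.122]],[[0,0,0],[0,0,-0.122]],[[0,0,0],[0,0,0]],[[0,0,0],[0,0,0]]]'; python3 - <<'E'
from h import *
R,t=pose();print(t,R.round(3))
w=snap('wrist','w6')
print('bay',[(d['position'],onz(w,d['position'],.008).round(4),round(d['score'],2)) for d in pinpoint('wrist','die_bay')])
for d in masks_of('wrist','die'): print('die',round(d['score'],2),d['box'],rect(w,d['region'],.020))
E
```

```text
time: 14.15
tool_pos: [0.6295, 0.1439, 0.1963]
orientation: [-0.001, 0.248, 0.969, -0.001]
contact_force: [-0.4, -1.7, -0.2]
finger_gap: 0.489
finger_force: 20.0
time: 14.65
tool_pos: [0.696, 0.1993, 0.1955]
orientation: [-0.002, 0.065, 0.998, -0.0]
contact_force: [-0.9, 0.2, -1.0]
finger_gap: 0.487
finger_force: 20.0
time: 15.05
tool_pos: [0.6961, 0.199, 0.1969]
orientation: [-0.001, -0.053, 0.999, -0.0]
contact_force: [0.8, -0.8, -1.0]
finger_gap: 0.489
finger_force: 20.0
[0.69606132 0.1990088  0.19686074] [[-0.994 -0.105 -0.002]
 [-0.105  0.994 -0.   ]
 [ 0.002 -0.    -1.   ]]
bay [([312.7, 165.8], array([0.633 , 0.1809]), 0.84)]
die 0.72 [275.7, 239.8, 365.8, 357.4] (array([0.7827, 0.2069]), array([ 96.8, 143.1]), 6.7)
```

View pics/w6.png

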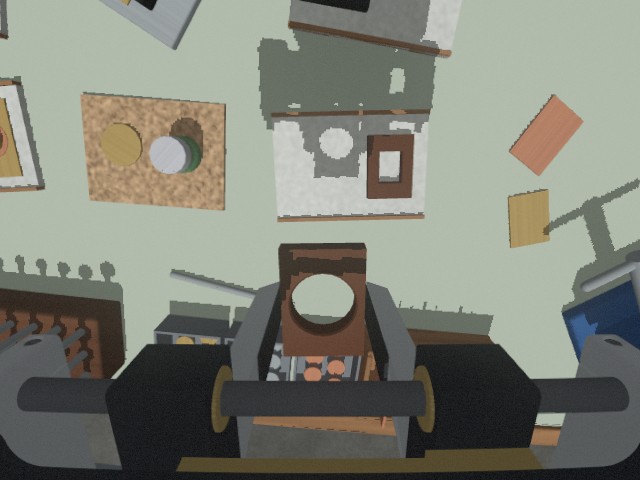

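The die board is whole in view with corners (272,115), (432,110), (423,217), (277,221), and its neighbour sits at (390,166). It is roughly aligned already.

```bash
python3 - <<'E'
from h import *
w=snap('wrist')
board(w,[(432,110),(423,217),(277,221),(272,115)],-1)
print([onz(w,u,.02).round(4) for u in((367,135),(412,135),(413,198),(367,198))])
E
```

```text
sides [161. 110. 159. 109.] centre [0.631  0.2209] yaw 7.8 bay [0.6364 0.1813]
[array([0.5972, 0.232 ]), array([0.5922, 0.2769]), array([0.6545, 0.2889]), array([0.6597, 0.2409])]
```

```bash
python3 -m handwheel '[[[0.031,-0.0058,0.01],[0,0,0]],[[0.031,-0.0057,0.03],[0,0,0]],[[0,0,0.04],[0,0,0]],[[0,0,0.04],[0,0,0]],[[0,0,0.03],[0,0,0]]]';python3 -m handwheel '[[[0,0,0.01],[0,0,0]],[[0,0,0],[0,0,0]],[[0,0,0],[0,0,0]],[[0,0,0],[0,0,0]]]'
```

```text
time: 15.75
tool_pos: [0.6348, 0.1808, 0.0459]
orientation: [-0.001, -0.054, 0.999, -0.0]
contact_force: [1.3, -0.1, -0.6]
finger_gap: 0.486
finger_force: 20.0
time: 16.15
tool_pos: [0.638, 0.1812, 0.0408]
orientation: [0.002, -0.054, 0.999, 0.0]
contact_force: [-0.3, 0.9, -0.3]
finger_gap: 0.49
finger_force: 20.0
```

```bash
python3 -m handwheel '[[[0.001,0,0.01],[0,0,0]],[[0,0,0.01],[0,0,0]],[[0,0,0],[0,0,0]],[[0,0,0],[0,0,0]],[[0,0,0],[0,0,0]]]'
```

```text
time: 16.65
tool_pos: [0.6353, 0.1809, 0.0183]
orientation: [0.0, -0.054, 0.999, 0.0]
contact_force: [1.0, 0.2, -0.4]
finger_gap: 0.486
finger_force: 20.0
```

```bash
python3 -m handwheel '[[[0,0,0.004],[0,0,0]],[[0,0,0.003],[0,0,0]],[[0,0,0],[0,0,0]]]';python3 -m handwheel '[[[0,0,0],[0,0,0]],[[0,0,0],[0,0,0]],[[0,0,0],[0,0,0]],[[0,0,0],[0,0,0]]]' 0.06; python3 -m handwheel '[[[0,0,-0.03],[0,0,0]],[[0,0,-0.04],[0,0,0]],[[0,0,-0.04],[0,0,0]],[[0,0,-0.04],[0,0,0]],[[0,0,0],[0,0,0]]]'; python3 - <<'E'
from h import *
w=snap('wrist')
print([(onz(w,d['position'],.008).round(4),round(d['score'],2)) for d in pinpoint('wrist','die')])
for d in masks_of('wrist','die'): print('die',round(d['score'],2),d['box'],rect(w,d['region'],.020))
E
```

```text
time: 16.95
tool_pos: [0.6347, 0.1808, 0.0106]
orientation: [-0.001, -0.054, 0.999, -0.0]
contact_force: [-0.3, -0.4, -0.9]
finger_gap: 0.489
finger_force: 20.0
time: 17.35
tool_pos: [0.6353, 0.1809, 0.0114]
orientation: [0.0, -0.054, 0.999, 0.0]
contact_force: [-0.6, -0.0, 0.1]
finger_gap: 0.641
finger_force: 0.0
time: 17.85
tool_pos: [0.6393, 0.1814, 0.1692]
orientation: [0.006, -0.054, 0.999, 0.0]
contact_force: [1.0, -1.0, 0.9]
finger_gap: 0.638
finger_force: 0.0
[(array([0.6322, 0.18  ]), 0.76), (array([0.6318, 0.0428]), 0.48)]
die 0.68 [298.0, 192.7, 346.1, 259.6] (array([0.6335, 0.1792]), array([46.4, 65.7]), 6.1)
```

Die is placed at (0.6335, 0.179), yaw 6°. Next is the brass piece.

```bash
python3 -m handwheel '[[[0.0325,-0.0268,0],[0,0,0]],[[0.0325,-0.0268,0],[0,0,0]],[[0.0325,-0.0268,0],[0,0,0]],[[0.0325,-0.0268,0],[0,0,0]],[[0.0325,-0.0268,0],[0,0,0]]]' 0.06; python3 -m handwheel '[[[0.0325,-0.0268,0],[0,0,0]],[[0,0,0],[0,0,0.122]],[[0,0,0],[0,0,0.122]],[[0,0,0],[0,0,0.122]],[[0,0,0],[0,0,0.122]]]'; python3 -m handwheel '[[[0,0,0],[0,0,0.122]],[[0,0,0],[0,0,0]],[[0,0,0],[0,0,0]],[[0,0,0],[0,0,0]]]'; python3 - <<'E'
from h import *
R,t=pose();print(t,R.round(3))
w=snap('wrist','w7')
for d in masks_of('wrist','blank'): print('blank',round(d['score'],2),d['box'],rect(w,d['region'],.036))
print([(d['position'],onz(w,d['position'],.034).round(4),round(d['score'],2)) for d in pinpoint('wrist','blank')])
E
```

```text
time: 18.5
tool_pos: [0.4853, 0.0294, 0.1588]
orientation: [-0.002, -0.054, 0.999, 0.0]
contact_force: [-0.0, 0.3, -0.0]
finger_gap: 0.641
finger_force: 0.0
time: 19.0
tool_pos: [0.4571, 0.0001, 0.159]
orientation: [-0.002, 0.191, 0.982, 0.0]
contact_force: [0.2, -0.8, -0.4]
finger_gap: 0.64
finger_force: 0.0
time: 19.4
tool_pos: [0.4582, 0.0, 0.1604]
orientation: [-0.001, 0.247, 0.969, -0.0]
contact_force: [-0.0, 0.9, -0.3]
finger_gap: 0.64
finger_force: 0.0
[4.58179319e-01 4.57452809e-05 1.60444391e-01] [[-0.878  0.48  -0.002]
 [ 0.48   0.878  0.   ]
 [ 0.002 -0.    -1.   ]]
blank 0.94 [299.4, 198.5, 353.9, 282.0] (array([4.611e-01, 1.000e-04]), array([51. , 79.7]), -29.2)
blank 0.6 [514.9, 261.2, 588.3, 332.4] (array([0.6188, 0.1706]), array([48.1, 69.4]), 6.8)
[([325.9, 242.5], array([0.4614, 0.0005]), 0.97)]
```

View pics/w7.png

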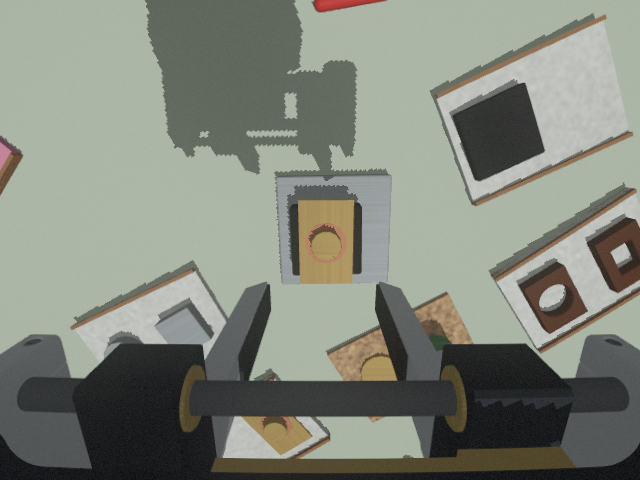

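The brass piece is at (326,242), i.e. (0.461, 0.000), yaw -29°. The die and pusher lie well on their boards.

```bash
python3 -m handwheel '[[[-0.0026,0.0014,0.04],[0,0,0]],[[0,0,0.04],[0,0,0]],[[0,0,0.03],[0,0,0]],[[0,0,0],[0,0,0]],[[0,0,0],[0,0,0]]]' 0.05;python3 -m handwheel '[[[0,0,0.006],[0,0,0]],[[0,0,0],[0,0,0]],[[0,0,0],[0,0,0]],[[0,0,0],[0,0,0]]]'
```

```text
time: 20.05
tool_pos: [0.4618, -0.0001, 0.0517]
orientation: [-0.0, 0.248, 0.969, 0.0]
contact_force: [-0.3, -0.3, -0.2]
finger_gap: 0.529
finger_force: 0.0
time: 20.45
tool_pos: [0.4622, -0.0002, 0.046]
orientation: [0.001, 0.248, 0.969, 0.0]
contact_force: [0.3, -1.1, -0.5]
finger_gap: 0.533
finger_force: 0.0
```

```bash
python3 -m handwheel '[[[0.0005,0,0.004],[0,0,0]],[[0,0,0.003],[0,0,0]],[[0,0,0],[0,0,0]],[[0,0,0],[0,0,0]]]'
```

```text
time: 20.85
tool_pos: [0.461, 0.0002, 0.038]
orientation: [-0.0, 0.248, 0.969, -0.0]
contact_force: [-0.3, 0.6, 0.3]
finger_gap: 0.53
finger_force: 0.0
```

```bash
python3 -m handwheel '[[[0,0,0.0],[0,0,0]],[[0,0,0],[0,0,0]],[[0,0,0],[0,0,0]],[[0,0,0],[0,0,0]],[[0,0,0],[0,0,0]]]' 0.015 30; python3 -m handwheel '[[[0,0,-0.01],[0,0,0]],[[0,0,-0.01],[0,0,0]],[[0,0,-0.03],[0,0,0]],[[0,0,-0.04],[0,0,0]],[[0,0,-0.04],[0,0,0]]]'; python3 -m handwheel '[[[0,0,-0.03],[0,0,0]],[[0,0,0],[0,0,0]]]'; python3 - <<'E'
from h import *
w=snap('wrist','w8'); R,t=pose(); print(t)
for n in('blank','pad'):
  for d in masks_of('wrist',n): print(n,round(d['score'],2),d['box'],rect(w,d['region'],.2 if n=='blank' else .034))
E
```

```text
time: 21.35
tool_pos: [0.4612, 0.0002, 0.0383]
orientation: [0.0, 0.248, 0.969, 0.0]
contact_force: [-0.7, -0.4, -0.3]
finger_gap: 0.283
finger_force: 30.0
time: 21.85
tool_pos: [0.4608, 0.0003, 0.1703]
orientation: [0.0, 0.248, 0.969, -0.0]
contact_force: [0.8, 0.3, -1.1]
finger_gap: 0.28
finger_force: 30.0
time: 22.05
tool_pos: [0.4642, -0.0006, 0.2043]
orientation: [0.006, 0.248, 0.969, 0.0]
contact_force: [0.1, 0.6, -0.4]
finger_gap: 0.284
finger_force: 30.0
[ 4.62625054e-01 -1.87318136e-04  2.01126298e-01]
blank 0.73 [278.8, 227.5, 369.3, 358.1] (array([ 0.4648, -0.0025]), array([50.9, 82.2]), -28.8)
pad 0.71 [293.3, 188.2, 353.4, 227.4] (array([0.446 , 0.0086]), array([38.6, 65.3]), 61.2)
```

Brass piece held, level and centred. Going to blank_bay.

```bash
python3 -m handwheel '[[[-0.0406,-0.0175,0],[0,0,0]],[[-0.0406,-0.0175,0],[0,0,0]],[[-0.0406,-0.0175,0],[0,0,0]],[[-0.0406,-0.0175,0],[0,0,0]],[[-0.0406,-0.0175,0],[0,0,0]]]'; python3 -m handwheel '[[[-0.0406,-0.0175,0],[0,0,0]],[[-0.0406,-0.0175,0],[0,0,0]],[[0,0,0],[0,0,-0.13]],[[0,0,0],[0,0,-0.13]],[[0,0,0],[0,0,-0.13]]]'; python3 -m handwheel '[[[0,0,0],[0,0,-0.13]],[[0,0,0],[0,0,-0.13]],[[0,0,0.04],[0,0,0]],[[0,0,0.03],[0,0,0]],[[0,0,0],[0,0,0]]]'; python3 - <<'E'
from h import *
w=snap('wrist','w9'); R,t=pose(); print(t,R.round(3)[:2])
for d in masks_of('wrist','blank'): print(round(d['score'],2),d['box'],rect(w,d['region'],t[2]),rect(w,d['region'],.01))
print('bay',[(d['position'],onz(w,d['position'],.008).round(4),round(d['score'],2)) for d in pinpoint('wrist','blank_bay')])
E
```

```text
time: 22.7
tool_pos: [0.5967, -0.1751, 0.1952]
orientation: [-0.002, 0.248, 0.969, 0.001]
contact_force: [0.2, 0.4, -0.4]
finger_gap: 0.282
finger_force: 30.0
time: 23.2
tool_pos: [0.6502, -0.2437, 0.1945]
orientation: [-0.003, 0.053, 0.999, 0.001]
contact_force: [-0.0, 0.5, -0.7]
finger_gap: 0.282
finger_force: 30.0
time: 23.7
tool_pos: [0.6468, -0.2414, 0.1196]
orientation: [-0.006, -0.074, 0.997, 0.004]
contact_force: [-0.1, -0.4, -0.8]
finger_gap: 0.28
finger_force: 30.0
[ 0.64866243 -0.24241568  0.12327897] [[-0.989 -0.148 -0.008]
 [-0.148  0.989  0.005]]
0.85 [275.6, 224.4, 368.9, 353.0] (array([ 0.6433, -0.2433]), array([48.5, 77.7]), 8.3) (array([ 0.6916, -0.2351]), array([ 79.6, 127.6]), 8.3)
bay []
```

View pics/w9.png

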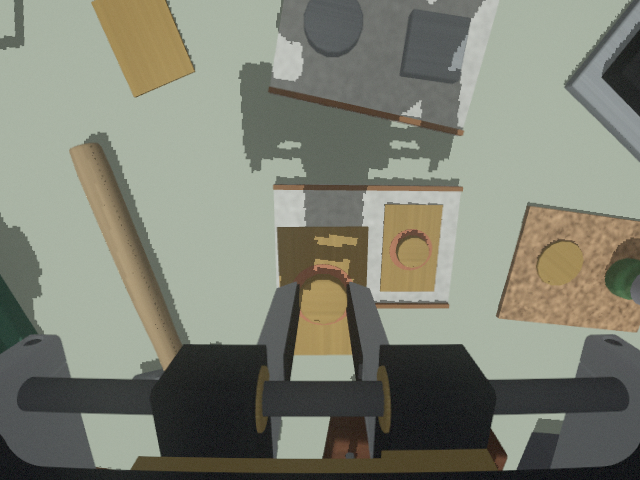

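The piece is aligned with its neighbour at (411,247), over the free half of the board. Lowering.

```bash
python3 -m handwheel '[[[0,0,0.04],[0,0,0]],[[0,0,0.03],[0,0,0]],[[0,0,0.02],[0,0,0]],[[0,0,0],[0,0,0]],[[0,0,0],[0,0,0]]]';python3 -m handwheel '[[[0,0,0.0],[0,0,0]],[[0,0,0],[0,0,0]],[[0,0,0],[0,0,0]]]'
```

```text
time: 24.35
tool_pos: [0.6526, -0.2446, 0.0403]
orientation: [0.001, -0.074, 0.997, -0.001]
contact_force: [-1.3, 0.8, -0.7]
finger_gap: 0.279
finger_force: 30.0
time: 24.65
tool_pos: [0.6522, -0.2444, 0.0398]
orientation: [0.001, -0.074, 0.997, -0.001]
contact_force: [-0.1, -0.5, -0.0]
finger_gap: 0.281
finger_force: 30.0
```

```bash
python3 -m handwheel '[[[0,0,0.012],[0,0,0]],[[0,0,0.008],[0,0,0]],[[0,0,0],[0,0,0]],[[0,0,0],[0,0,0]],[[0,0,0],[0,0,0]]]'
```

```text
time: 25.15
tool_pos: [0.6515, -0.244, 0.0183]
orientation: [0.0, -0.074, 0.997, -0.0]
contact_force: [0.3, -0.3, -0.3]
finger_gap: 0.28
finger_force: 30.0
```

```bash
python3 -m handwheel '[[[0,0,0.003],[0,0,0]],[[0,0,0.0025],[0,0,0]],[[0,0,0],[0,0,0]],[[0,0,0],[0,0,0]]]';python3 -m handwheel '[[[0,0,0],[0,0,0]],[[0,0,0],[0,0,0]],[[0,0,0],[0,0,0]],[[0,0,0],[0,0,0]]]' 0.05; python3 -m handwheel '[[[0,0,-0.03],[0,0,0]],[[0,0,-0.04],[0,0,0]],[[0,0,-0.04],[0,0,0]],[[0,0,-0.04],[0,0,0]],[[0,0,0],[0,0,0]]]'; python3 - <<'E'
from h import *
w=snap('wrist')
print([(onz(w,d['position'],.008).round(4),round(d['score'],2)) for d in pinpoint('wrist','blank')])
for d in masks_of('wrist','blank'): print('blank',round(d['score'],2),d['box'],rect(w,d['region'],.010))
E
```

```text
time: 25.55
tool_pos: [0.6514, -0.2439, 0.0127]
orientation: [-0.0, -0.074, 0.997, 0.0]
contact_force: [0.5, 0.2, -0.6]
finger_gap: 0.283
finger_force: 30.0
time: 25.95
tool_pos: [0.6515, -0.244, 0.0129]
orientation: [0.0, -0.074, 0.997, -0.0]
contact_force: [0.1, 0.2, -0.6]
finger_gap: 0.529
finger_force: 0.0
time: 26.45
tool_pos: [0.6551, -0.2459, 0.1711]
orientation: [0.005, -0.074, 0.997, -0.004]
contact_force: [0.3, -0.3, 1.2]
finger_gap: 0.533
finger_force: 0.0
[(array([ 0.6497, -0.2482]), 0.84)]
blank 0.86 [300.0, 187.6, 351.1, 261.9] (array([ 0.6515, -0.2449]), array([50.5, 81.2]), 9.5)
blank 0.72 [576.8, 7.7, 637.9, 116.6] (array([ 0.4647, -0.0097]), array([60.9, 95.9]), 21.1)
```

Brass piece placed at (0.6515, -0.245), yaw 9°. Last is the pad, gripped across the board's x direction so that the fingers stay clear of its neighbour.

```bash
python3 -m handwheel '[[[0.0218,0.0385,0],[0,0,0]],[[0.0218,0.0385,0],[0,0,0]],[[0.0218,0.0385,0],[0,0,0]],[[0.0218,0.0385,0],[0,0,0]],[[0.0218,0.0385,0],[0,0,0]]]' 0.085; python3 -m handwheel '[[[0.0218,0.0385,0],[0,0,0]],[[0.0218,0.0385,0],[0,0,0]],[[0,0,0],[0,0,0.14]],[[0,0,0],[0,0,0.14]],[[0,0,0],[0,0,0.14]]]'; python3 -m handwheel '[[[0,0,0],[0,0,0.14]],[[0,0,0],[0,0,0.14]],[[0,0,0],[0,0,0.14]],[[0,0,0],[0,0,0.14]],[[0,0,0],[0,0,0.14]]]'; python3 -m handwheel '[[[0,0,0],[0,0,0.14]],[[0,0,0],[0,0,0.14]],[[0,0,0],[0,0,0.14]],[[0,0,0],[0,0,0.14]],[[0,0,0],[0,0,0.14]]]'; python3 -m handwheel '[[[0,0,0],[0,0,0.14]],[[0,0,0],[0,0,0.14]],[[0,0,0],[0,0,0.117]],[[0,0,0],[0,0,0]],[[0,0,0],[0,0,0]]]'; python3 - <<'E'
from h import *
w=snap('wrist','w10'); R,t=pose(); print(t,R.round(3)[:2])
for d in masks_of('wrist','pad'): print(round(d['score'],2),d['box'],rect(w,d['region'],.034))
print([(d['position'],onz(w,d['position'],.012).round(4),round(d['score'],2)) for d in pinpoint('wrist','pad')])
E
```

```text
time: 27.1
tool_pos: [0.5125, -0.0679, 0.1601]
orientation: [-0.002, -0.074, 0.997, 0.001]
contact_force: [-0.4, 0.2, 0.4]
finger_gap: 0.896
finger_force: 0.0
time: 27.6
tool_pos: [0.4591, 0.0008, 0.1606]
orientation: [-0.002, 0.138, 0.99, 0.0]
contact_force: [-0.5, -0.1, -0.2]
finger_gap: 0.905
finger_force: 0.0
time: 28.1
tool_pos: [0.4592, 0.0004, 0.1604]
orientation: [-0.002, 0.47, 0.883, -0.001]
contact_force: [-0.4, 0.4, 0.0]
finger_gap: 0.904
finger_force: 0.0
time: 28.6
tool_pos: [0.4592, 0.0004, 0.1604]
orientation: [-0.002, 0.744, 0.668, -0.001]
contact_force: [-0.0, -0.8, 0.4]
finger_gap: 0.904
finger_force: 0.0
time: 29.1
tool_pos: [0.4597, 0.0003, 0.1613]
orientation: [-0.001, 0.859, 0.512, -0.001]
contact_force: [0.3, -0.5, -0.2]
finger_gap: 0.905
finger_force: 0.0
[4.60004294e-01 2.31659554e-04 1.61638862e-01] [[ 0.476  0.88  -0.002]
 [ 0.88  -0.476  0.001]]
0.91 [286.9, 199.8, 355.8, 270.5] (array([0.4612, 0.0028]), array([65.3, 68.3]), 63.0)
[([320.6, 233.5], array([0.4575, 0.0006]), 0.59)]
```

View pics/w10.png

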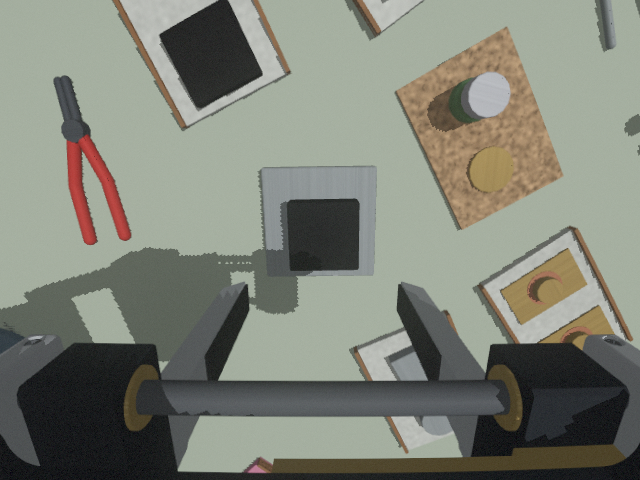

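The pad is at (323,235), aligned and centred. Descending.

```bash
python3 -m handwheel '[[[0.001,0,0.04],[0,0,0]],[[0,0,0.04],[0,0,0]],[[0,0,0.03],[0,0,0]],[[0,0,0.01],[0,0,0]],[[0,0,0],[0,0,0]]]';python3 -m handwheel '[[[0,0,0.01],[0,0,0]],[[0,0,0],[0,0,0]],[[0,0,0],[0,0,0]],[[0,0,0],[0,0,0]],[[0,0,0],[0,0,0]]]'
```

```text
time: 29.75
tool_pos: [0.4601, 0.0012, 0.0417]
orientation: [-0.001, 0.859, 0.511, -0.001]
contact_force: [0.3, -0.2, -0.0]
finger_gap: 0.907
finger_force: 0.0
time: 30.25
tool_pos: [0.4617, 0.0008, 0.0334]
orientation: [0.0, 0.86, 0.511, 0.0]
contact_force: [-0.2, -0.1, 0.3]
finger_gap: 0.902
finger_force: 0.0
```

```bash
python3 -m handwheel '[[[0,0,0.008],[0,0,0]],[[0,0,0.005],[0,0,0]],[[0,0,0],[0,0,0]],[[0,0,0],[0,0,0]]]'; python3 -m handwheel '[[[0,0,0.0],[0,0,0]],[[0,0,0],[0,0,0]],[[0,0,0],[0,0,0]],[[0,0,0],[0,0,0]],[[0,0,0],[0,0,0]]]' 0.04 25; python3 -m handwheel '[[[0,0,-0.01],[0,0,0]],[[0,0,-0.02],[0,0,0]],[[0,0,-0.04],[0,0,0]],[[0,0,-0.04],[0,0,0]],[[0,0,-0.04],[0,0,0]]]'; python3 -m handwheel '[[[0,0,-0.03],[0,0,0]],[[0,0,0],[0,0,0]],[[0,0,0],[0,0,0]]]'; python3 - <<'E'
from h import *
w=snap('wrist','w11'); R,t=pose(); print(t,R.round(3)[:2])
print('bay',[(d['position'],onz(w,d['position'],.008).round(4),round(d['score'],2)) for d in pinpoint('wrist','pad_bay')])
for d in masks_of('wrist','pad'): print(round(d['score'],2),d['box'],rect(w,d['region'],.02),rect(w,d['region'],t[2]+.012))
E
```

```text
time: 30.65
tool_pos: [0.4609, 0.001, 0.0193]
orientation: [-0.0, 0.86, 0.511, -0.0]
contact_force: [0.2, -0.2, -0.4]
finger_gap: 0.905
finger_force: 0.0
time: 31.15
tool_pos: [0.4613, 0.0009, 0.0199]
orientation: [0.0, 0.86, 0.511, 0.0]
contact_force: [-0.5, -0.1, 0.2]
finger_gap: 0.701
finger_force: 24.9
time: 31.65
tool_pos: [0.4607, 0.0011, 0.1717]
orientation: [0.0, 0.86, 0.511, 0.0]
contact_force: [1.1, 0.0, -1.1]
finger_gap: 0.698
finger_force: 24.9
time: 31.95
tool_pos: [0.461, 0.001, 0.1997]
orientation: [0.0, 0.86, 0.511, 0.0]
contact_force: [-0.3, -1.2, -1.3]
finger_gap: 0.702
finger_force: 24.9
[0.46021599 0.00116067 0.19836599] [[ 0.478  0.879 -0.002]
 [ 0.879 -0.478  0.   ]]
bay []
0.62 [260.4, 235.7, 388.3, 357.5] (array([ 0.4191, -0.0764]), array([144.5, 153.3]), 62.2) (array([0.4618, 0.002 ]), array([67.9, 72. ]), 62.2)
```

```bash
python3 -m handwheel '[[[0,0,0],[0,0,-0.108]],[[0,0,0],[0,0,-0.108]],[[0,0,0],[0,0,-0.108]],[[0,0,0],[0,0,-0.108]],[[0.043,-0.006,0],[0,0,0]]]'; python3 -m handwheel '[[[0.043,-0.006,0],[0,0,0]],[[0.043,-0.006,0],[0,0,0]],[[0,0,0],[0,0,0]],[[0,0,0],[0,0,0]],[[0,0,0],[0,0,0]]]'; python3 - <<'E'
from h import *
w=snap('wrist','w12'); R,t=pose(); print(t,R.round(3)[:2])
print('bay',[(d['position'],onz(w,d['position'],.008).round(4),round(d['score'],2)) for d in pinpoint('wrist','pad_bay')])
for d in masks_of('wrist','pad'): print(round(d['score'],2),d['box'],rect(w,d['region'],.02),rect(w,d['region'],t[2]+.012))
E
```

```text
time: 32.6
tool_pos: [0.4578, 0.042, 0.198]
orientation: [-0.001, 0.732, 0.682, -0.001]
contact_force: [0.2, 0.8, -1.0]
finger_gap: 0.7
finger_force: 24.9
time: 33.1
tool_pos: [0.4513, 0.1301, 0.1987]
orientation: [-0.001, 0.73, 0.683, -0.001]
contact_force: [-0.1, 0.8, -1.4]
finger_gap: 0.701
finger_force: 24.9
[0.45154933 0.12987726 0.19897928] [[ 0.068  0.998 -0.001]
 [ 0.998 -0.068 -0.   ]]
bay [([318.9, 91.0], array([0.4562, 0.2664]), 0.96)]
0.73 [257.3, 235.5, 385.5, 356.9] (array([0.4442, 0.0422]), array([143.7, 153.8]), 87.8) (array([0.4509, 0.132 ]), array([67. , 71.7]), 87.8)
```

View pics/w12.png

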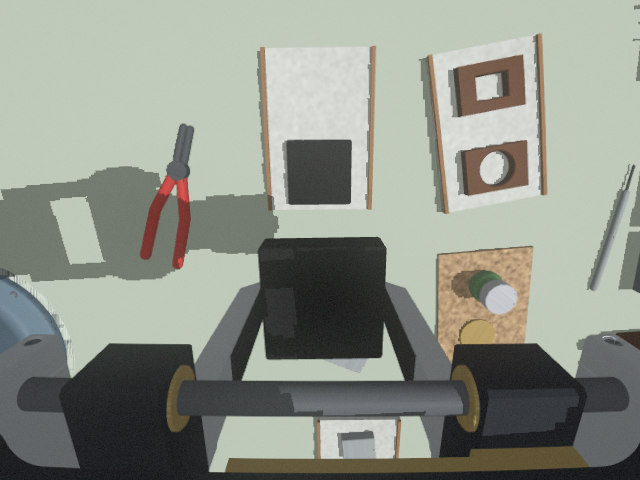

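The pad board is whole, with corners (260,46), (375,45), (372,209), (267,210). The neighbour pad is at (320,172) and the die pair looks well set.

```bash
python3 - <<'E'
from h import *
w=snap('wrist')
board(w,[(260,46),(375,45),(372,209),(267,210)],1)
print(np.mean([onz(w,u,.02) for u in((288,140),(351,140),(351,204),(289,204))],0).round(4))
E
```

```text
sides [161. 111. 160. 114.] centre [0.4539 0.2268] yaw -3.4 bay [0.4563 0.2667]
[0.4524 0.1862]
```

```bash
python3 -m handwheel '[[[0.0456,-0.0014,0],[0,0,0]],[[0.0456,-0.0014,0],[0,0,0]],[[0.0456,-0.0015,0],[0,0,0]],[[0,0,0.04],[0,0,0]],[[0,0,0.04],[0,0,0]]]';python3 -m handwheel '[[[0,0,0.04],[0,0,0]],[[0,0,0.035],[0,0,0]],[[0,0,0],[0,0,0]],[[0,0,0],[0,0,0]],[[0,0,0],[0,0,0]]]';python3 -m handwheel '[[[0,0,0.0],[0,0,0]],[[0,0,0],[0,0,0]]]'
```

```text
time: 33.8
tool_pos: [0.4578, 0.2688, 0.1202]
orientation: [0.001, 0.73, 0.684, 0.002]
contact_force: [-0.5, -0.5, -2.2]
finger_gap: 0.699
finger_force: 24.9
time: 34.3
tool_pos: [0.4585, 0.268, 0.0472]
orientation: [0.001, 0.73, 0.683, 0.002]
contact_force: [-0.6, 0.6, -0.5]
finger_gap: 0.701
finger_force: 24.9
time: 34.5
tool_pos: [0.4577, 0.268, 0.0465]
orientation: [0.001, 0.73, 0.683, 0.001]
contact_force: [-0.1, -0.0, -1.8]
finger_gap: 0.699
finger_force: 24.9
```

```bash
python3 -m handwheel '[[[-0.001,0,0.015],[0,0,0]],[[0,0,0.009],[0,0,0]],[[0,0,0],[0,0,0]],[[0,0,0],[0,0,0]],[[0,0,0],[0,0,0]]]'
```

```text
time: 35.0
tool_pos: [0.4565, 0.2667, 0.0208]
orientation: [0.0, 0.73, 0.683, 0.0]
contact_force: [-0.9, 0.4, -1.0]
finger_gap: 0.698
finger_force: 24.9
```

```bash
python3 -m handwheel '[[[0,0,0.0025],[0,0,0]],[[0,0,0.002],[0,0,0]],[[0,0,0],[0,0,0]],[[0,0,0],[0,0,0]]]';python3 -m handwheel '[[[0,0,0],[0,0,0]],[[0,0,0],[0,0,0]],[[0,0,0],[0,0,0]],[[0,0,0],[0,0,0]]]' 0.076; python3 -m handwheel '[[[0,0,-0.03],[0,0,0]],[[0,0,-0.04],[0,0,0]],[[0,0,-0.04],[0,0,0]],[[0,0,-0.04],[0,0,0]],[[-0.04,0,-0.02],[0,0,0]]]'; python3 -m handwheel '[[[-0.04,0,0],[0,0,0]],[[0,0,0],[0,0,0]],[[0,0,0],[0,0,0]],[[0,0,0],[0,0,0]]]'; python3 - <<'E'
from h import *
w=snap('wrist','w13'); s=snap('scene','s1')
for d in masks_of('wrist','pad'): print(round(d['score'],2),d['box'],rect(w,d['region'],.03))
for n in('pusher','die','blank','pad','jar'): print(n,[(onz(s,d['position'],.008).round(3),round(d['score'],2)) for d in pinpoint('scene',n)])
E
```

```text
time: 35.4
tool_pos: [0.4563, 0.2666, 0.0162]
orientation: [-0.0, 0.73, 0.683, -0.0]
contact_force: [1.0, -0.1, -1.5]
finger_gap: 0.7
finger_force: 24.9
time: 35.8
tool_pos: [0.4565, 0.2667, 0.0164]
orientation: [0.0, 0.73, 0.683, 0.0]
contact_force: [0.3, -0.2, 0.1]
finger_gap: 0.805
finger_force: 0.0
time: 36.3
tool_pos: [0.4556, 0.2289, 0.1909]
orientation: [0.001, 0.728, 0.685, 0.003]
contact_force: [0.6, -0.9, 0.2]
finger_gap: 0.808
finger_force: 0.0
time: 36.7
tool_pos: [0.4509, 0.1874, 0.1859]
orientation: [-0.0, 0.73, 0.684, -0.0]
contact_force: [0.1, -0.1, 0.6]
finger_gap: 0.809
finger_force: 0.0
0.59 [288.7, 115.1, 358.1, 186.2] (array([0.4558, 0.2664]), array([65.2, 65.5]), 87.6)
pusher [(array([ 0.475, -0.193]), 0.82)]
die [(array([0.637, 0.182]), 0.87)]
blank [(array([ 0.653, -0.239]), 0.59)]
pad [(array([0.466, 0.271]), 0.91), (array([ 0.477, -0.183]), 0.41)]
jar [(array([0.638, 0.046]), 0.73), (array([0.47 , 0.011]), 0.67)]
```

View pics/s1.png

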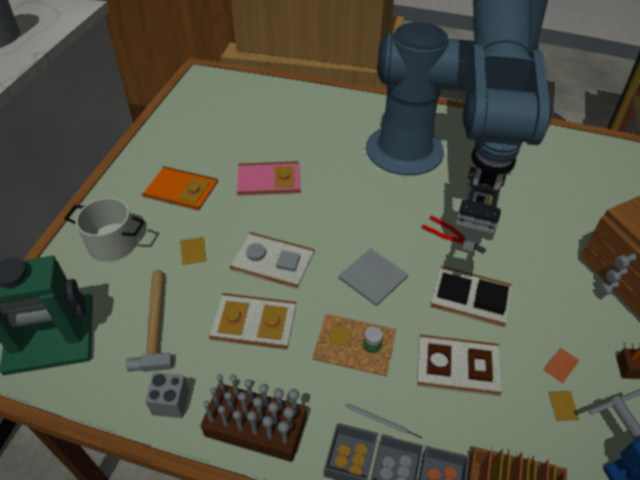

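All four parts lie in their bays: pusher (289,261), die (439,360), brass piece (235,318) and pad (491,298). The jar still stands at (373,338) and the bolster is empty.

```bash
python3 -c "
from plant import job_done
print(job_done())"
```

```text
the job is handed in; nothing more can be done
None
```

The stack is apart and handed in after about 37 s of robot time: the pusher, die, brass piece and pad each measured within about 3 mm of their bay centres, with the die and brass piece within about 2° of their boards, and the jar still stands on its mat; no verdict came back.

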